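Shim the rocking microscope

TASK

The stereo microscope rocks because the foot under its front corner nearest the robot has lost its rubber pad. Push the wooden wedge along the bench, thin end first, under that foot until it is snug, then press down on the base plate above that foot for a moment, with about a kilo's weight, to check that it no longer rocks, and let go. Do it all with the fingertips: do not pick up the wedge or shove the microscope out of its place, and leave the dish on its stage, the sieve and the jar where they are.

Things in the scene. Friction and masses are not known exactly. Their poses are not given: they have to be found in the camera images.
- microscope: Grey stereo microscope on a pillar stand, 3.9 kg, loose on the bench. Base plate 240 (own x) x 280 (own y) x 20 mm, underside 15 mm above the bench. Origin on the bench under the plate's middle; z up; own -y is the operator's (front) side, own -x the robot's side. Round feet at own x +-95, y +-112 mm; three have rubber pads and stand on the bench, the one at (-95, -112) hangs 7 mm short.
- short_foot (a point): Centre of the underside of the short foot: a bare aluminium boss, 24 mm diameter, 7 mm above the bench, 25 mm in from the plate's robot-side (own -x) edge and 28 mm in from its front (own -y) edge. Unshimmed, about 5 N down on this corner tips the microscope by 0.05 rad until the foot meets the bench; it tips back when let go. 13 N level shoves it along the bench.
- corner_top (a point): Point on top of the base plate straight above the short foot, 35 mm above the bench: the place to press. The plate's corner lies 25 mm (own x) and 28 mm (own y) farther out. Nothing stands over it; head and eyepieces stay 100 mm or more away, level.
- eyepieces (a point): Middle between the two eyecups, the part of the microscope nearest its front: 358 mm high, at own (75, -90) mm, so leaning away from the short foot; the cups reach 60 mm around it. The head, 100 mm wide, hangs over the plate's middle from 140 mm up; the pillar stands at own (0, 105), 347 mm tall.
- wedge: Loose hardwood wedge, 35 g, 90 mm long, 44 wide, 3 thick at the thin end and 18 at the heel; top an even slope of 1 in 6. Origin: centre of its underside; own x points to the thin end (+45 mm), z up. It lies in front of the short foot, thin end roughly towards it. It slides at about 0.2 N; once snug the push rises sharply past 4 N, the foot's centre then about 33 mm from the origin along own x.
- wedge_heel (a point): Middle of the wedge's heel face, the flat upright face to push on, 44 mm wide and 18 mm high, at the thick end; this point is 9 mm above the bench.
- petri_dish: Clear closed dish with seeds, 93 mm diameter, 13 mm high, loose on the microscope's base plate under the head; origin at the centre of its underside.
- sieve: Round steel test sieve, 100 mm diameter, 45 mm high, loose on the bench in front of the microscope, farther from the robot than the wedge; origin at the centre of its underside.
- seed_jar: Small closed amber glass jar, 52 mm diameter, 66 mm high, loose on the bench beside the microscope, on the robot's side; origin at the centre of its underside.
There are look-alikes about, which are no part of the job. Of the things shaped like the wedge, the wooden one is meant.

How it is judged:
By the outcome, as a careful person would: the job done as asked, in the order asked, and still so for the second after the job is handed in, with the robot touching nothing.
It also fails if it takes over 50 s, if anything falls off the work surface, if the arm or the gripper's body presses on something with over 40 N, if the wrist force passes 120 N, or if a joint passes its speed limit or range.

ROBOT

A 6-joint arm with a two-finger parallel gripper is mounted at the origin on the work surface. World frame = base frame: x ahead of the robot, y to its left, z up, the work surface at z = 0. Lengths are in mm, angles in rad, forces in N, time in s.
With the tool pointing down it reaches from about 350 to 975 mm from the base axis. Payload 7.1 kg.
Tool frame: the origin (TCP) lies on the centre line of the jaws, within the pads' length; the fingertips stand 25 mm ahead of it and the grasp point (between the pads) lies 6 mm ahead of it (ctrl.nose_length is the distance from the TCP to the fingertips, in mm); x points along the fingers, y is the direction in which the jaws open and shut, and the axes are right-handed (so a half turn about x gives the same grasp; the last joint's range is limited). The gripper opens to 88 mm and grips with 3 to 60 N. Pads are 20 mm wide; open, the fingers measure 115 mm over their backs; the gripper's body (75 mm by 178 mm) begins 61 mm behind the grasp point.
Start: joints at [-1.131, 0.423, 1.63, -0, 1.089, -0.019], TCP at [276.809, -560.34, 208.075] pointing down, gripper open.
Joint ranges: [-3, 3], [-0.9, 2.11], [0.09, 2.58], [-1.31, 4.45], [0.11, 2.69], [-2.54, 2.54]. Speed limits (rad/s): [2.39, 2.39, 3.01, 3.14, 3.14, 3.14].

INTERFACE

Orientations are given as a rotation vector (axis times angle).
In Python, from workcell import ctrl gives the robot as it stands.
- The arm moves only by the tool arm_command, never from a script. Its argument "deltas" is a list of rows, each a list of 4 numbers: the shift along the tool's x, y, z in m, then the turn about the tool's x in rad. In form: [[tx, ty, tz, yaw], ...]. A call has 1 to 10 rows; each row shifts and turns the pose as measured when the row begins, along the tool's axes as they then stand; what a row does not reach is not made up. A row lasts 1/10 s, in which the tool goes at most 50 mm and 8.59 degrees, less where a joint would pass 70% of its speed; a pose out of reach is approached as far as the arm can. A call is refused whole if a number of a shift passes 0.05 or a number of a turn 0.15, either way. A call with a gripper value outside its range is refused whole. "hand" is the finger opening in m, from 0 to 0.0878, set as the call begins (left out, the last holds). The fingers move at their own pace and stop on an object; the grip force is fixed at half the most. Time passes only in rows, so rows that do not move let the fingers close. It gives the time, the measured TCP pose, the force and the opening at its end, in the units of the state.
- ctrl.get_obs(): the state, without advancing time (a new reading comes with each control period).
- ctrl.get_image(name): name is "scene" or "top" or "wrist"; returns the picture (384x512x3 uint8, red, green, blue); there is no depth.
- ctrl.get_calibration(name): a dict with "fx", "fy", "cx", "cy" (pixels), "dist" ([k1, k2, p1, p2, k3] as OpenCV has them; the pictures are not rectified), "R" (3x3) and "t" (3): a world point X has camera coordinates R X + t. Camera axes: x right, y down, z forward; pixel columns grow to the right and rows downward; lengths in mm; the calibration is good to about 2 mm. A picture is of the moment at which its call begins: read the wrist's pose just before it. get_calibration takes no time and is no camera call; for the wrist camera it gives the pose at the moment of the call.
- ctrl.close_job(): hands the job in, once; it reports no verdict.
The state is a dict: "t": time; "qpos": joint angles; "qvel": joint speeds; "joint_torque": joint torques, N m; "ee_pos": TCP position; "orientation": TCP orientation; "ft_force": force on the tool from outside, world axes, zero at the start; "moment": the same for the moment, N m; "width": finger opening in mm.
Only numpy, scipy, OpenCV 4.12 (cv2) and the standard library are available. Lean on these libraries where they do the work, as an engineer would, in place of code of your own. Each camera call takes 0.05 s, during which the arm holds its last target.

## Working session

There is one attempt and no reset: what is moved stays moved. The work goes in short steps, Python scripts to look and compute and a tool call to move; the robot and the scene stay as the last step left them, time stands still between calls to the robot, and variables do not carry over. Pictures are saved under pics/ and viewed, and the job is handed in when it is done.

Besides the shell and the picture viewer there is one more tool, called as name([rows], argument=value, ...), one row to a line, values as JSON. arm_command: Moves the arm, as the interface text tells. Its arguments: {"type":"object","properties":{"deltas":{"type":"array","items":{"type":"array","items":{"type":"number"}}},"hand":{"type":"number"}},"required":["deltas"]}

```bash
mkdir -p pics; ls; python3 - <<'E'
from workcell import ctrl
import cv2
for n in ["scene","top","wrist"]:
    im=ctrl.get_image(n); cv2.imwrite(f"pics/a_{n}.png",im[:,:,::-1])
    c=ctrl.get_calibration(n); print(n,c)
print(ctrl.get_obs(), ctrl.nose_length)
E
```

```text
pics
scene {'fx': 357.64308955440526, 'fy': 357.64308955440526, 'cx': 253.79190559370417, 'cy': 193.78209710314178, 'dist': array([-0.09796654,  0.        ,  0.        ,  0.        ,  0.        ]), 'R': array([[ 7.43778363e-01,  6.68426318e-01,  6.69284244e-05],
       [ 5.88687465e-01, -6.55003074e-01, -4.73727814e-01],
       [-3.16608300e-01,  3.52387898e-01, -8.80671309e-01]]), 't': array([-387.50356622, -316.27248751, 1286.53376354])}
top {'fx': 350.50260982552504, 'fy': 350.50260982552504, 'cx': 251.3853386872672, 'cy': 193.09416025714214, 'dist': array([-0.00130095,  0.        ,  0.        ,  0.        ,  0.        ]), 'R': array([[ 0.02615071, -0.99909713,  0.03348219],
       [-0.99646559, -0.0287272 , -0.0789372 ],
       [ 0.07982778, -0.03129958, -0.99631715]]), 't': array([-121.86245852,  622.86953527,  988.46336884])}
wrist {'fx': 266.1600397876063, 'fy': 266.1600397876063, 'cx': 258.6769862472547, 'cy': 192.4170933745361, 'dist': array([-0.05648069,  0.        ,  0.        ,  0.        ,  0.        ]), 'R': array([[ 4.42938937e-01, -8.96551334e-01, -8.95915182e-04],
       [-8.60189276e-01, -4.25255636e-01,  2.81481888e-01],
       [-2.52743955e-01, -1.23908632e-01, -9.59566123e-01]]), 't': array([-624.69918383,  -33.66019529,  391.65280255])}
{'t': 0.15, 'qpos': array([-1.13100217e+00,  4.23668750e-01,  1.63051853e+00,  1.95606805e-05,
        1.08860133e+00, -1.89932712e-02]), 'qvel': array([ 0.00014146, -0.00116789, -0.00198588, -0.00075218, -0.00093752,
        0.00022742]), 'joint_torque': array([ 1.05474257e-03, -5.44982564e+01, -2.73918593e+01,  6.43814821e-02,
        2.03551847e-02, -7.83008159e-05]), 'ee_pos': array([ 276.62499006, -559.93833113,  207.47652215]), 'orientation': array([ 1.96666057,  0.46045328, -1.96713085]), 'ft_force': array([-0.6420547 ,  0.82418723, -0.40511434]), 'moment': array([0.03950976, 0.05310838, 0.02608654]), 'width': 88.06218018293542} 25.0
```

View pics/a_scene.png

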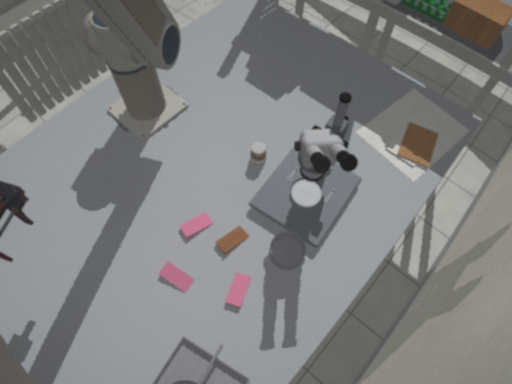

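View pics/a_top.png

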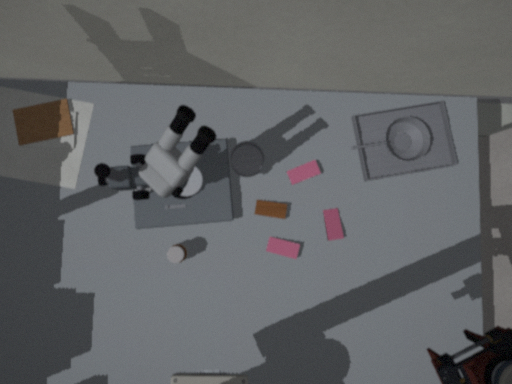

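View pics/a_wrist.png

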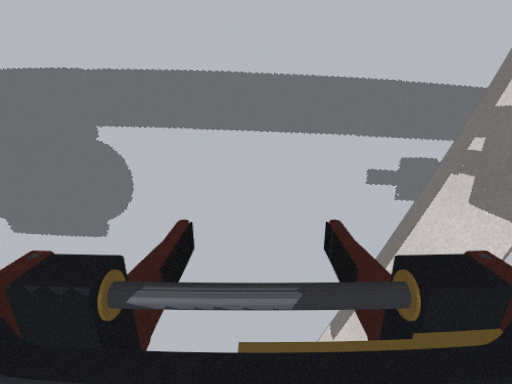

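The top view shows the wooden wedge at about (271,209), the plate's near front corner at about (232,221), the sieve at (247,159) and the jar at (177,254). Next I'll measure these.

```bash
cat > h.py <<'E'
import numpy as np, cv2
from workcell import ctrl
def ray(n,uv,z,c=None):
    c=c or ctrl.get_calibration(n)
    K=np.array([[c['fx'],0,c['cx']],[0,c['fy'],c['cy']],[0,0,1]])
    p=cv2.undistortPoints(np.array(uv,float).reshape(-1,1,2),K,c['dist']).reshape(-1,2)
    d=np.c_[p,np.ones(len(p))]@c['R']; o=-c['R'].T@c['t']
    return o+d*((z-o[2])/d[:,2])[:,None]
def proj(n,X,c=None):
    c=c or ctrl.get_calibration(n)
    K=np.array([[c['fx'],0,c['cx']],[0,c['fy'],c['cy']],[0,0,1]])
    return cv2.projectPoints(np.array(X,float).reshape(-1,1,3),cv2.Rodrigues(c['R'])[0],c['t'],K,c['dist'])[0].reshape(-1,2)
E
python3 - <<'E'
from h import *
np.set_printoptions(suppress=True,precision=1)
for n,roi in [("top",(250,190,60,40)),("scene",(205,215,55,45))]:
    im=cv2.imread(f"pics/a_{n}.png"); hsv=cv2.cvtColor(im,cv2.COLOR_BGR2HSV)
    m=cv2.inRange(hsv,(3,90,40),(20,255,255)); x,y,w,h=roi
    mm=np.zeros_like(m); mm[y:y+h,x:x+w]=m[y:y+h,x:x+w]
    cs=max(cv2.findContours(mm,0,2)[0],key=cv2.contourArea)
    r=cv2.minAreaRect(cs); b=cv2.boxPoints(r); print(n,r,b)
    print(ray(n,b,0)); print(ray(n,b,18))
    z=im[y-10:y+h+10,x-10:x+w+10]; cv2.imwrite(f"pics/z_{n}.png",cv2.resize(z,None,fx=8,fy=8,interpolation=2))
im=cv2.imread("pics/a_top.png")[125:245,115:260]; cv2.imwrite("pics/plate.png",cv2.resize(im,None,fx=5,fy=5,interpolation=2))
E
```

```text
top ((270.6800231933594, 208.73995971679688), (30.405593872070312, 14.283556938171387), 8.13010311126709) [[254.6 213.7]
 [256.6 199.5]
 [286.7 203.8]
 [284.7 218. ]]
[[ 567.4 -116.7    0. ]
 [ 609.4 -121.6    0. ]
 [ 599.2 -211.6    0. ]
 [ 557.  -206.3    0. ]]
[[ 567.  -115.9   18. ]
 [ 608.3 -120.8   18. ]
 [ 598.2 -209.2   18. ]
 [ 556.8 -204.    18. ]]
scene ((231.66001892089844, 238.88002014160156), (14.199997901916504, 29.199996948242188), 53.130104064941406) [[215.7 242. ]
 [239.1 224.4]
 [247.6 235.8]
 [224.2 253.3]]
[[ 552.3 -201.1    0. ]
 [ 565.1 -114.8   -0. ]
 [ 608.5 -124.6   -0. ]
 [ 595.  -209.4    0. ]]
[[ 558.4 -204.8   18. ]
 [ 570.9 -120.    18. ]
 [ 613.5 -129.6   18. ]
 [ 600.2 -212.9   18. ]]
```

View pics/z_top.png

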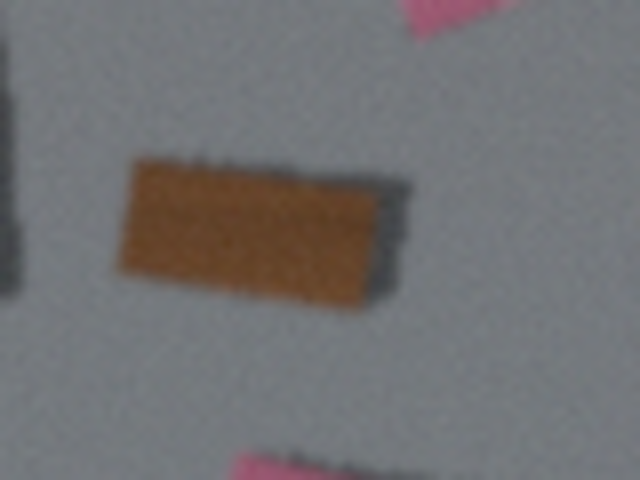

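View pics/z_scene.png

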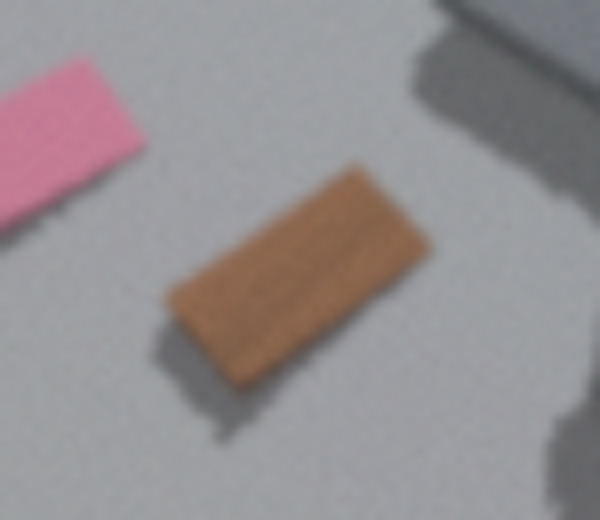

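View pics/plate.png

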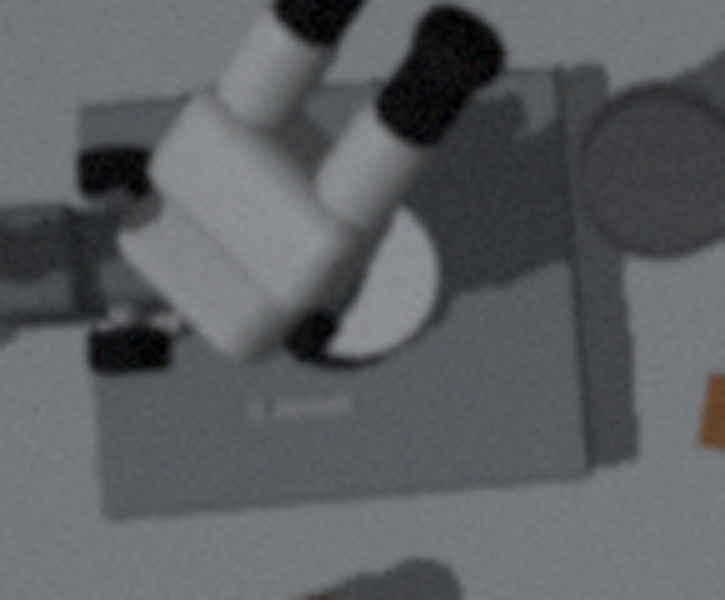

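```bash
python3 - <<'E'
from h import *
np.set_printoptions(suppress=True,precision=1)
P=np.array([(588,475),(557,68),(106,520),(80,105)])/5+[114.6,124.6]
print(ray("top",P,35))
im=cv2.imread("pics/a_scene.png")[130:280,220:380]; cv2.imwrite("pics/plate2.png",cv2.resize(im,None,fx=5,fy=5,interpolation=2)[:600])
E
```

```text
[[548.  -51.7  35. ]
 [782.9 -26.6  35. ]
 [515.6 218.8  35. ]
 [752.  245.9  35. ]]
```

View pics/plate2.png

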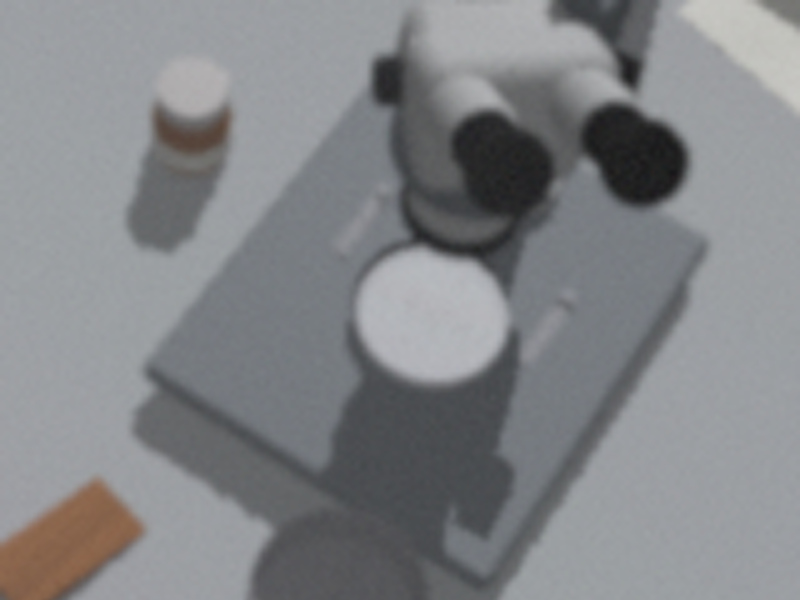

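```bash
python3 - <<'E'
from h import *
np.set_printoptions(suppress=True,precision=2)
P=np.array([(148,368),(487,583),(707,243)])/5+[219.6,129.6]
S=ray("scene",P,35)[:,:2]; print(S)
T=np.array([[548,-51.7],[782.9,-26.6],[515.6,218.8],[752,245.9]])
L=np.array([[-120,-140],[120,-140],[-120,140],[120,140.]])
def fit(L,W):
    a=L-L.mean(0);b=W-W.mean(0)
    th=np.arctan2((a[:,0]*b[:,1]-a[:,1]*b[:,0]).sum(),(a*b).sum())
    R=np.array([[np.cos(th),-np.sin(th)],[np.sin(th),np.cos(th)]])
    t=W.mean(0)-R@L.mean(0); return th,R,t
for l,w in [(L,T),(L[[0,1,3]],S),(np.r_[L,L[[0,1,3]]],np.r_[T,S])]:
    th,R,t=fit(l,w); print(th,t,"foot",R@[-95,-112]+t,"corner",R@[-120,-140]+t,"res",(w-l@R.T-t).ravel(), "y-axis",R[:,1])
o=ctrl.get_obs(); print(cv2.Rodrigues(o['orientation'])[0])
E
```

```text
[[551.92 -54.81]
 [784.23 -27.75]
 [752.18 241.89]]
0.11360182124885972 [649.62  96.6 ] foot [567.93 -25.45] corner [546.27 -56.1 ] res [ 1.73  4.4  -1.82  2.29  1.07 -3.29 -0.98 -3.4 ] y-axis [-0.11  0.99]
0.11612074775785429 [650.97  94.83] foot [569.59 -27.43] corner [548.   -58.13] res [ 3.92  3.32 -2.16  2.58 -1.77 -5.9 ] y-axis [-0.12  0.99]
0.11446829773024773 [650.23  95.87] foot [568.65 -26.25] corner [547.01 -56.92] res [ 0.99  5.22 -2.54  2.91  0.57 -2.45 -1.46 -2.76  4.91  2.11 -1.21  1.76
 -1.28 -6.78] y-axis [-0.11  0.99]
[[-0.    0.44 -0.9 ]
 [ 0.   -0.9  -0.44]
 [-1.   -0.   -0.  ]]
```

The thick-end shadow shows the heel facing −y and the thin end already facing the foot. I'll move near the heel, to the front side, and use the wrist camera.

arm_command([
  [0,-0.012,-0.036,0],
  [0,-0.015,-0.045,0],
  [0,-0.015,-0.045,0],
  [0,-0.015,-0.045,0],
  [0,-0.015,-0.045,0],
  [0,-0.015,-0.045,0],
  [0,-0.015,-0.045,0],
  [0,-0.015,-0.045,0],
  [0,-0.015,-0.045,0],
], hand=0.014)

```text
t: 1.05
ee_pos: [579.5, -260.5, 205.2]
orientation: [1.971, 0.452, -1.976]
ft_force: [0.5, 0.1, -0.7]
width: 19.5
```

arm_command([
  [0,0,0,-0.14],
  [0,0,0,-0.14],
  [0,0,0,-0.14],
  [0,0,0,-0.14],
  [0,0,0,-0.14],
  [0,0,0,-0.14],
  [0,0,0,-0.14],
  [0,0,0,-0.14],
])

```text
t: 1.85
ee_pos: [583.6, -252.1, 202.0]
orientation: [1.173, 1.24, -1.175]
ft_force: [0.2, -0.1, 0.0]
width: 13.9
```

```bash
python3 - <<'E'
from h import *
np.set_printoptions(suppress=True,precision=3)
o=ctrl.get_obs(); print(o['t'],o['ee_pos'],o['width'],o['qpos'],o['ft_force']);print(cv2.Rodrigues(o['orientation'])[0])
im=ctrl.get_image("wrist"); cv2.imwrite("pics/b_w.png",im[:,:,::-1])
E
```

```text
1.85 [ 583.609 -252.133  201.982] 13.874002463080169 [-0.427  0.449  1.604  0.001  1.096 -0.478] [ 0.184 -0.081  0.013]
[[-0.007  0.999  0.05 ]
 [ 0.004  0.05  -0.999]
 [-1.    -0.006 -0.005]]
```

View pics/b_w.png

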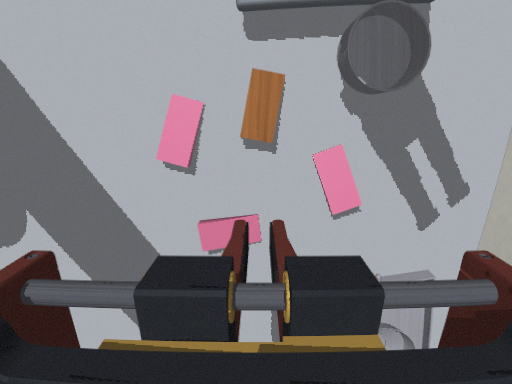

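```bash
cat >> h.py <<'E'
def wedge(n,roi,im=None):
    im=ctrl.get_image(n)[:,:,::-1].copy() if im is None else im
    hsv=cv2.cvtColor(im,cv2.COLOR_BGR2HSV); m=cv2.inRange(hsv,(3,90,40),(20,255,255)); x,y,w,h=roi
    mm=np.zeros_like(m); mm[y:y+h,x:x+w]=m[y:y+h,x:x+w]
    cs=max(cv2.findContours(mm,0,2)[0],key=cv2.contourArea)
    a=cv2.approxPolyDP(cs,4,True).reshape(-1,2); return a,cv2.boxPoints(cv2.minAreaRect(cs)),im
E
python3 - <<'E'
from h import *
np.set_printoptions(suppress=True,precision=1)
im=cv2.imread("pics/b_w.png")
a,b,_=wedge("wrist",(225,55,80,100),im); print(a,b)
print(ray("wrist",a,3));print(ray("wrist",a,18))
x=im[0:160,200:440];cv2.imwrite("pics/b_z.png",cv2.resize(x,None,fx=3.3,fy=3.3,interpolation=2))
# plate front edge guess
for uv in [(238,0),(239,9),(428,0)]: print(uv,ray("wrist",[uv],35),ray("wrist",[uv],15))
E
```

```text
[[253  69]
 [240 136]
 [271 142]
 [284  75]] [[239.2 136.5]
 [252.2  68.3]
 [284.7  74.5]
 [271.7 142.7]]
[[ 567.8 -116.3    3. ]
 [ 554.2 -204.2    3. ]
 [ 597.9 -210.     3. ]
 [ 609.  -121.4    3. ]]
[[ 568.3 -118.7   18. ]
 [ 555.3 -203.1   18. ]
 [ 597.2 -208.6   18. ]
 [ 607.9 -123.5   18. ]]
(238, 0) [[547.8 -47.5  35. ]] [[545.8 -40.   15. ]]
(239, 9) [[549.3 -56.9  35. ]] [[547.5 -50.   15. ]]
(428, 0) [[768.5 -29.9  35. ]] [[779.4 -21.4  15. ]]
```

View pics/b_z.png

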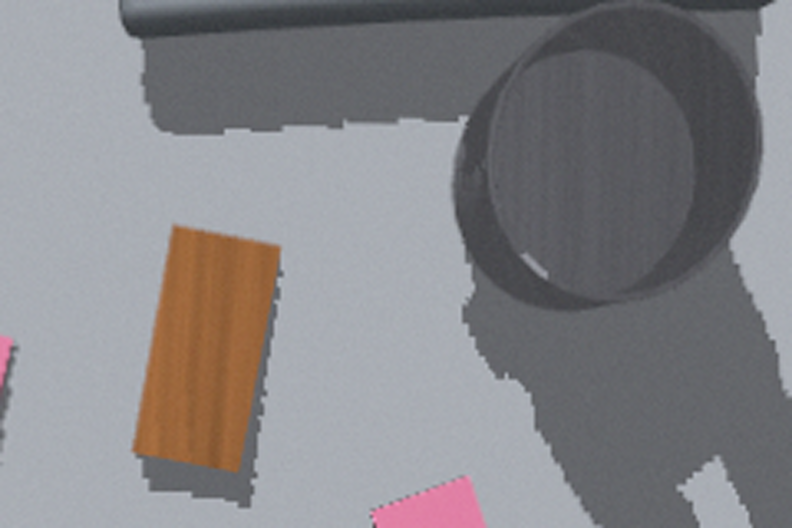

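The wrist view confirms the wedge: thin end mid at about (588,−119), heel mid at about (577,−206), heading about 1.44 rad. The plate's front-left corner is near (548,−56) and the sieve is well to the right. I'll turn, then lower behind the heel.

arm_command([
  [0.02,0,0,0.09],
  [0.04,0,0,0.09],
  [0.03,-0.006,-0.007,0],
  [0.03,-0.006,-0.007,0],
  [0.03,0,0,0],
  [0.01,0,0,0],
  [0,0,0,0],
])

```text
t: 2.6
ee_pos: [573.7, -236.3, 37.8]
orientation: [1.318, 1.14, -1.32]
ft_force: [0.3, -0.3, -0.0]
width: 13.8
```

```bash
cat > st.py <<'E'
from h import *
np.set_printoptions(suppress=True,precision=3)
o=ctrl.get_obs(); R=cv2.Rodrigues(o['orientation'])[0]
print(o['t'],o['ee_pos'],'ft',o['ft_force'],'w',o['width'],'heading',np.arctan2(-R[1,2],-R[0,2]))
E
cat > look.py <<'E'
import sys
from st import *
im=ctrl.get_image("wrist")[:,:,::-1]; cv2.imwrite(sys.argv[1],im)
E
python3 look.py pics/c.png
```

```text
2.6 [ 573.667 -236.332   37.799] ft [ 0.3   -0.274 -0.031] w 13.78812765453216 heading 1.4217619034914009
```

View pics/c.png

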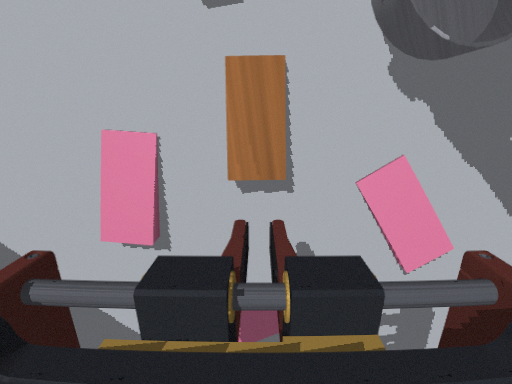

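```bash
python3 - <<'E'
from h import *
np.set_printoptions(suppress=True,precision=1)
a,b,_=wedge("wrist",(200,40,110,160),cv2.imread("pics/c.png")); print(a)
t=sorted(a.tolist(),key=lambda p:p[1]); T=ray("wrist",t[:2],3)[:,:2].mean(0);H=ray("wrist",t[2:4],18)[:,:2].mean(0)
print(T,H,np.arctan2(*(T-H)[::-1]),np.hypot(*(T-H)))
E
```

```text
[[284  55]
 [226  56]
 [228 179]
 [285 179]]
[ 589.8 -117.7] [ 577.5 -206.7] 1.4342632484934872 89.78746362222032
```

arm_command([
  [0.008,0,-0.005,0],
  [0,0,-0.005,0],
  [0,0,0,0],
])

```text
t: 2.95
ee_pos: [578.3, -227.2, 33.6]
orientation: [1.321, 1.132, -1.317]
ft_force: [-0.3, 0.4, -0.3]
width: 13.9
```

arm_command([
  [0.005,-0.004,-0.003,0],
  [0,0,-0.004,0],
  [0,0,-0.004,0],
  [0,0,0,0],
])

```text
t: 3.35
ee_pos: [577.0, -214.9, 30.2]
orientation: [1.322, 1.13, -1.315]
ft_force: [-0.1, -0.1, 0.1]
width: 14.1
```

```bash
python3 look.py pics/d.png
```

```text
3.35 [ 576.99  -214.871   30.153] ft [-0.148 -0.054  0.142] w 14.106585002983913 heading 1.4200865542018584
```

View pics/d.png

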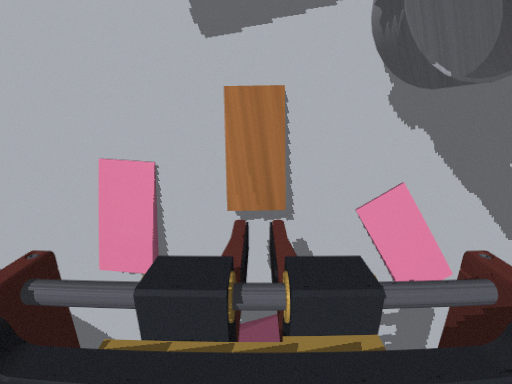

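arm_command([
  [0,0,-0.006,0],
  [0,0,-0.008,-0.025],
  [0,0,-0.008,-0.025],
  [0,0,-0.008,-0.025],
  [0,0,-0.008,-0.025],
  [0,0,-0.008,-0.025],
  [0,0,0,0],
])

```text
t: 4.1
ee_pos: [582.4, -164.9, 30.2]
orientation: [1.221, 1.198, -1.215]
ft_force: [0.3, 0.1, -0.7]
width: 14.0
```

```bash
python3 look.py pics/e.png;  python3 - <<'E'
from h import *
np.set_printoptions(suppress=True,precision=1)
a,b,_=wedge("wrist",(180,40,150,185),cv2.imread("pics/e.png")); print(a)
t=sorted(a.tolist(),key=lambda p:p[1]); T=ray("wrist",t[:2],3)[:,:2].mean(0);H=ray("wrist",t[2:4],18)[:,:2].mean(0)
print(T,H,np.arctan2(*(T-H)[::-1]),np.hypot(*(T-H)))
E
```

```text
4.1 [ 582.391 -164.881   30.231] ft [ 0.329  0.055 -0.693] w 13.990590176538333 heading 1.557238985126492
[[238 152]
 [230 224]
 [284 224]
 [293 158]]
[ 589.5 -118.1] [ 582. -169.] 1.4255075119891272 51.39836109121394
```

View pics/e.png

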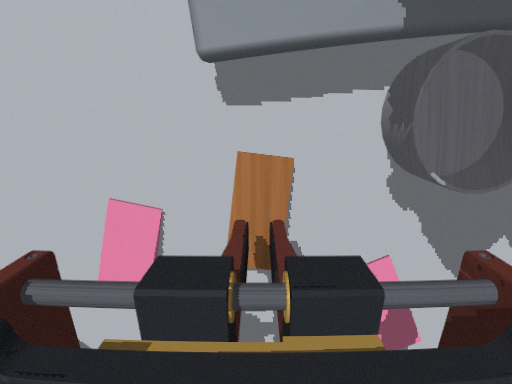

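The wedge hasn't moved: its thin end is still at (589,−118). The fingers appear to be over it, so I'll check from the fixed cameras.

```bash
python3 - <<'E'
from h import *
np.set_printoptions(suppress=True,precision=2)
o=ctrl.get_obs(); R=cv2.Rodrigues(o['orientation'])[0]; print(R)
tip=o['ee_pos']+R@np.array([25,0,0])
for s in (-14,14):
  for z in (-10,10): 
    p=o['ee_pos']+R@np.array([25,s,z]); print(p,proj("wrist",p),proj("scene",p),proj("top",p))
im=ctrl.get_image("scene")[:,:,::-1]; cv2.imwrite("pics/f_s.png",im)
cv2.imwrite("pics/f_sz.png",cv2.resize(im[170:290,170:330],None,fx=5,fy=5,interpolation=2))
im=ctrl.get_image("top")[:,:,::-1]; cv2.imwrite("pics/f_tz.png",cv2.resize(im[150:270,200:360],None,fx=5,fy=5,interpolation=2))
E
```

```text
[[ 0.01  1.   -0.01]
 [-0.   -0.01 -1.  ]
 [-1.    0.01  0.  ]]
[ 568.75 -155.16    5.15] [[240.16 201.95]] [[230.54 233.92]] [[267.73 213.5 ]]
[ 568.46 -175.15    5.17] [[240.65 225.03]] [[225.74 238.6 ]] [[274.49 213.78]]
[ 596.75 -155.56    5.32] [[275.13 201.95]] [[237.41 240.  ]] [[268.08 204.02]]
[ 596.46 -175.56    5.34] [[274.7  225.03]] [[232.61 244.76]] [[274.83 204.3 ]]
```

View pics/f_sz.png

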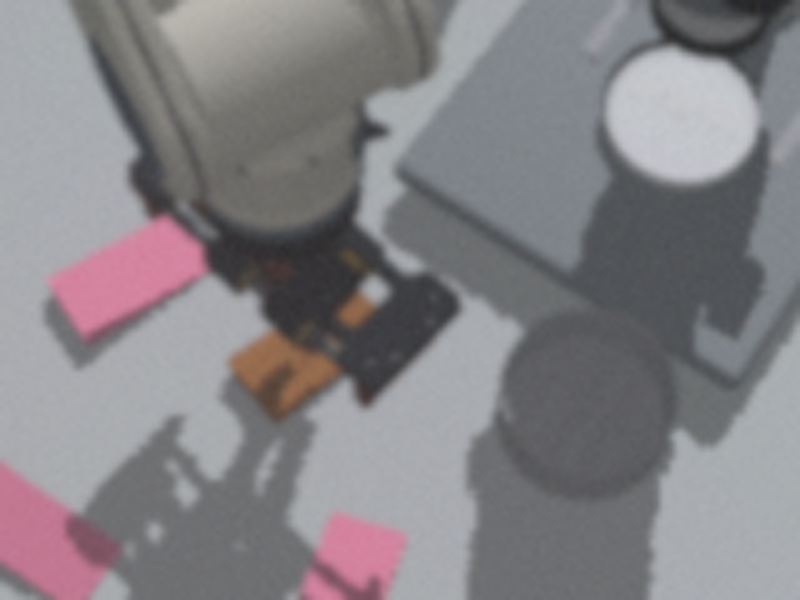

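View pics/f_tz.png

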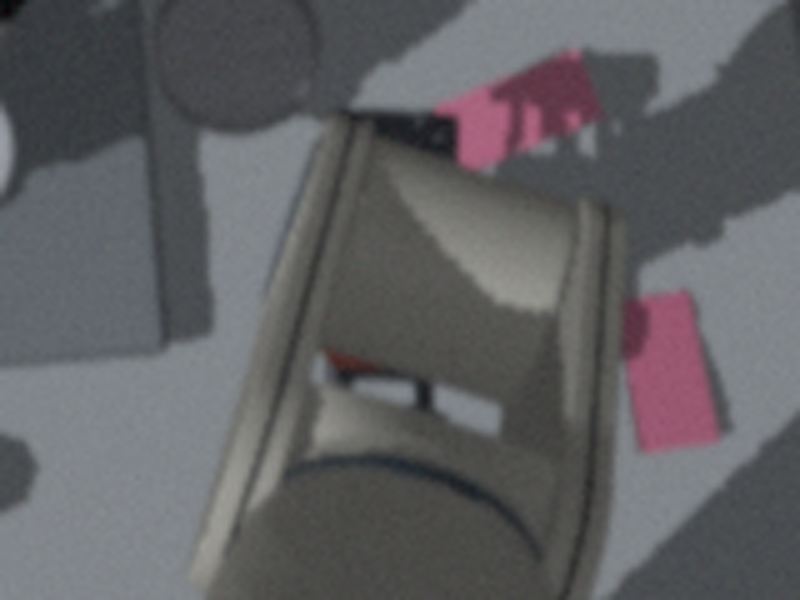

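```bash
python3 - <<'E'
from h import *
np.set_printoptions(suppress=True,precision=1)
im=cv2.imread("pics/e.png"); cv2.imwrite("pics/e_z.png",cv2.resize(im[190:300,200:320],None,fx=5,fy=5,interpolation=2))
o=ctrl.get_obs(); R=cv2.Rodrigues(o['orientation'])[0]
for n in (25,15,5,-5,-40):
  for z in (-11,0,11): print(n,z,proj("wrist",[o['ee_pos']+R@np.array([n,s,z]) for s in (-21,-7,7,21)]).ravel())
c=ctrl.get_calibration("wrist"); print(R.T@(-c['R'].T@c['t']-o['ee_pos']), (R.T@c['R'].T)[:,2])
E
```

```text
25 -11 [231.4 200.7 248.9 200.8 266.4 200.8 284.  200.8]
25 0 [231.8 213.6 249.1 213.6 266.3 213.6 283.6 213.6]
25 11 [232.2 226.1 249.2 226.2 266.2 226.2 283.2 226.1]
15 -11 [230.1 204.8 248.5 204.8 266.8 204.8 285.1 204.8]
15 0 [230.6 218.2 248.6 218.3 266.7 218.3 284.7 218.3]
15 11 [231.  231.2 248.8 231.3 266.6 231.3 284.3 231.2]
5 -11 [228.7 209.3 248.  209.3 267.2 209.3 286.4 209.3]
5 0 [229.2 223.3 248.1 223.3 267.1 223.3 286.  223.3]
5 11 [229.7 236.8 248.3 236.9 266.9 236.9 285.5 236.8]
-5 -11 [227.2 214.3 247.4 214.3 267.7 214.3 287.9 214.3]
-5 0 [227.7 228.9 247.6 228.9 267.5 228.9 287.4 228.9]
-5 11 [228.3 243.  247.8 243.  267.3 243.  286.9 243. ]
-40 -11 [220.2 236.5 244.9 236.5 269.6 236.5 294.4 236.5]
-40 0 [221.  253.8 245.2 253.8 269.4 253.8 293.6 253.8]
-40 11 [221.8 270.3 245.5 270.4 269.2 270.4 292.8 270.3]
[-177.2    0.8  -77.3] [ 1.  -0.   0.3]
```

View pics/e_z.png

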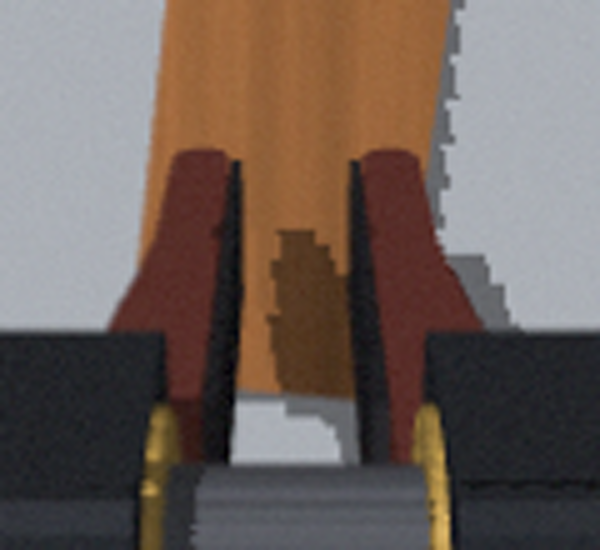

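The wrist image geometry puts the visible fingertips about 35–40 mm higher than the stated nose length (tip gap of 22 px, row 220), so they passed above the wedge without touching it. I'll back off behind the heel and come down gently, watching the force, to find where the tips really are.

arm_command([
  [-0.01,0,0,0],
  [0,-0.002,0.015,0.04],
  [0,-0.002,0.02,0.04],
  [0,-0.002,0.02,0.04],
  [0,-0.002,0.01,0],
  [0,0,0,0],
])

```text
t: 4.85
ee_pos: [569.3, -237.4, 42.7]
orientation: [1.32, 1.127, -1.312]
ft_force: [-0.5, -0.2, 0.0]
width: 13.7
```

```bash
python3 st.py
```

```text
4.85 [ 569.307 -237.352   42.713] ft [-0.462 -0.218  0.006] w 13.711048240353433 heading 1.4223027620276036
```

arm_command([
  [0.008,0.003,0,0],
  [0.005,0,0,0],
  [0.003,0,0,0],
  [0.002,0,0,0],
])

```text
t: 5.25
ee_pos: [572.6, -237.1, 23.1]
orientation: [1.32, 1.128, -1.312]
ft_force: [-0.8, -0.8, -0.6]
width: 13.9
```

```bash
python3 look.py pics/g.png; python3 - <<'E'
from h import *
im=cv2.imread("pics/g.png"); cv2.imwrite("pics/g_z.png",cv2.resize(im[160:300,180:340],None,fx=4,fy=4,interpolation=2))
im=ctrl.get_image("scene")[:,:,::-1]
cv2.imwrite("pics/g_sz.png",cv2.resize(im[170:290,150:310],None,fx=5,fy=5,interpolation=2))
E
```

```text
5.25 [ 572.557 -237.121   23.115] ft [-0.781 -0.823 -0.594] w 13.94043932141158 heading 1.4226985060268598
```

View pics/g_z.png

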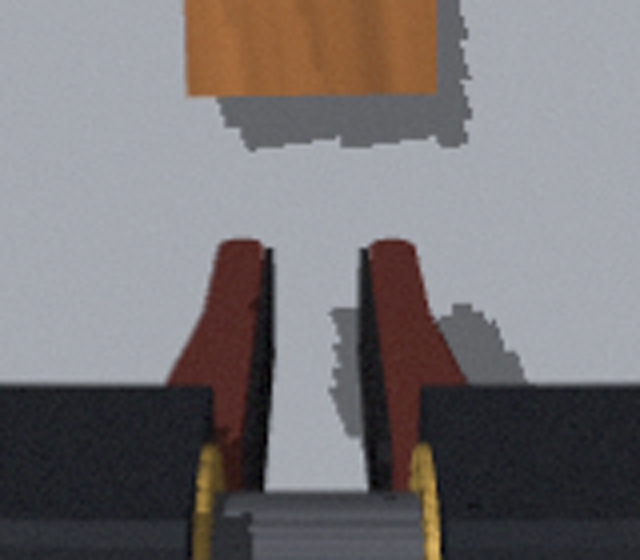

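View pics/g_sz.png

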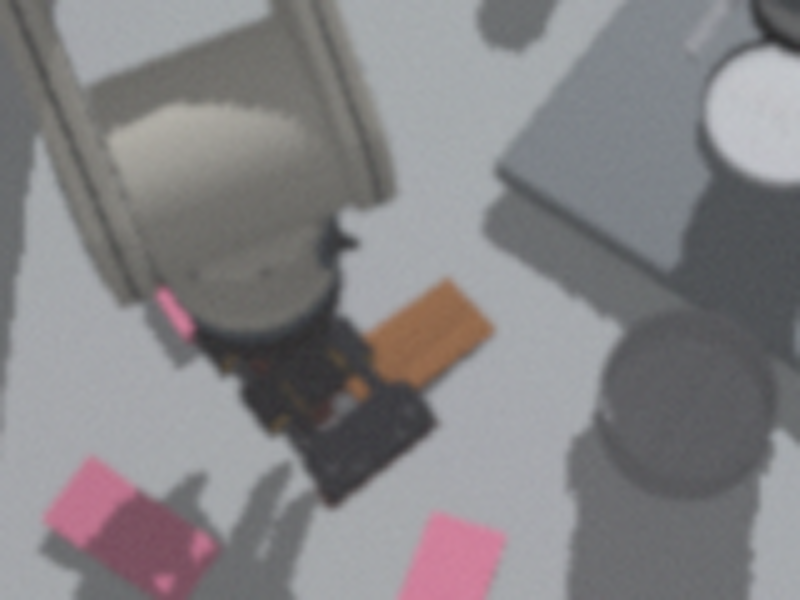

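There's no contact at TCP z = 23, where the stated tips would be below the bench. So they really are shorter than stated, and I'll keep going down gently.

arm_command([
  [0.006,0,0,0],
  [0.005,0,0,0],
  [0.003,0,0,0],
  [0,0,0,0],
])

```text
t: 5.75
ee_pos: [572.8, -236.4, 8.0]
orientation: [1.319, 1.128, -1.311]
ft_force: [0.7, 0.4, -0.0]
width: 14.2
```

```bash
python3 look.py pics/h.png; python3 - <<'E'
from h import *
im=cv2.imread("pics/h.png"); cv2.imwrite("pics/h_z.png",cv2.resize(im[160:300,180:340],None,fx=4,fy=4,interpolation=2))
E
```

```text
5.75 [ 572.775 -236.42     7.954] ft [ 0.707  0.374 -0.021] w 14.181725918793818 heading 1.4238878140612437
```

View pics/h_z.png

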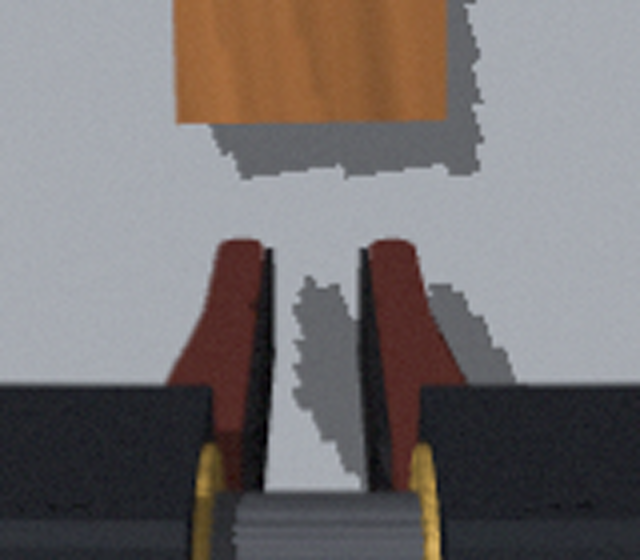

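arm_command([
  [0.004,0,0,0],
  [0.003,0,0,0],
  [0,0,0,0],
])

```text
t: 6.1
ee_pos: [573.2, -236.7, 0.9]
orientation: [1.319, 1.127, -1.311]
ft_force: [0.3, -0.3, -0.8]
width: 14.0
```

```bash
python3 look.py pics/i.png; python3 - <<'E'
from h import *
im=cv2.imread("pics/i.png"); cv2.imwrite("pics/i_z.png",cv2.resize(im[160:300,180:340],None,fx=4,fy=4,interpolation=2))
E
```

```text
6.1 [ 573.191 -236.698    0.911] ft [ 0.311 -0.29  -0.804] w 14.04971946636565 heading 1.4237049393531958
```

View pics/i_z.png

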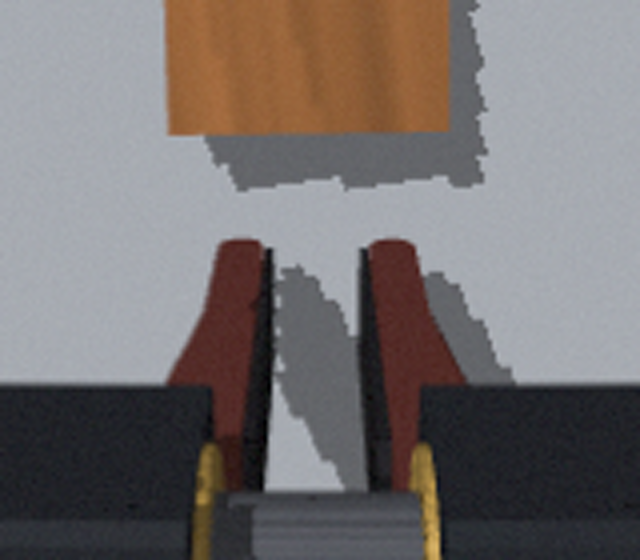

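arm_command([
  [0.003,0,0,0],
  [0.002,0,0,0],
  [0,0,0,0],
])

```text
t: 6.45
ee_pos: [573.4, -236.9, -4.2]
orientation: [1.32, 1.127, -1.31]
ft_force: [-0.3, -0.3, -0.2]
width: 14.0
```

```bash
python3 look.py pics/j.png; python3 - <<'E'
from h import *
np.set_printoptions(suppress=True,precision=1)
im=cv2.imread("pics/j.png"); cv2.imwrite("pics/j_z.png",cv2.resize(im[160:300,180:340],None,fx=4,fy=4,interpolation=2))
a,b,_=wedge("wrist",(180,30,150,180),im); print(a)
t=sorted(a.tolist(),key=lambda p:p[1]); T=ray("wrist",t[:2],3)[:,:2].mean(0);H=ray("wrist",t[2:4],18)[:,:2].mean(0)
print(T,H,np.arctan2(*(T-H)[::-1]),np.hypot(*(T-H)))
print(ray("wrist",[(240,220),(278,220)],6))
E
```

```text
6.45 [ 573.439 -236.878   -4.169] ft [-0.257 -0.325 -0.201] w 14.041323027200205 heading 1.423616122636601
[[291  39]
 [217  40]
 [221 195]
 [292 194]]
[ 589.1 -118. ] [ 577.2 -206.5] 1.437553678505569 89.33038613315836
[[ 563.  -226.2    6. ]
 [ 588.4 -230.1    6. ]]
```

View pics/j_z.png

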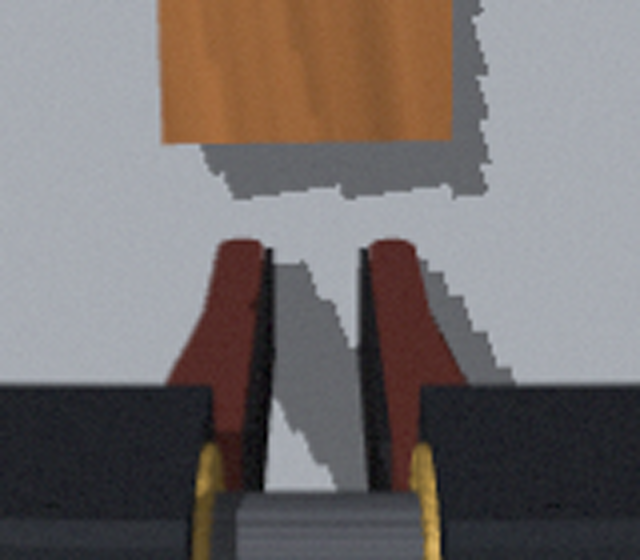

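The tips are now about 6 mm above the bench, roughly 20 mm behind the heel and centred within about 2 mm. I'll close the gap, then push along a gentle arc.

arm_command([
  [0,-0.002,-0.008,-0.014],
  [0,0,-0.008,0],
  [0,0,-0.005,0],
  [0,0,-0.005,0],
  [0,0,-0.005,0],
  [0,0,0,0],
])

```text
t: 7.1
ee_pos: [576.1, -202.5, -3.8]
orientation: [1.308, 1.135, -1.299]
ft_force: [0.2, -0.4, 0.3]
width: 13.9
```

```bash
cat > m.py <<'E'
import sys
from st import *
a,b,im=wedge("wrist",(170,10,180,220)); cv2.imwrite(sys.argv[1],im); print(a.tolist())
t=sorted(a.tolist(),key=lambda p:p[1]); T=ray("wrist",t[:2],3)[:,:2].mean(0);H=ray("wrist",t[2:4],18)[:,:2].mean(0)
print(T,H,np.arctan2(*(T-H)[::-1]),np.hypot(*(T-H)))
E
python3 m.py pics/k.png
```

```text
7.1 [ 576.062 -202.541   -3.81 ] ft [ 0.171 -0.354  0.35 ] w 13.940813308082058 heading 1.439554714121131
[[224, 74], [226, 223], [233, 223], [233, 229], [248, 223], [284, 229], [282, 225], [294, 223], [296, 74]]
[ 590.816 -102.845] [ 559.958 -188.758] 1.2259663174919966 91.28634683941779
```

View pics/k.png

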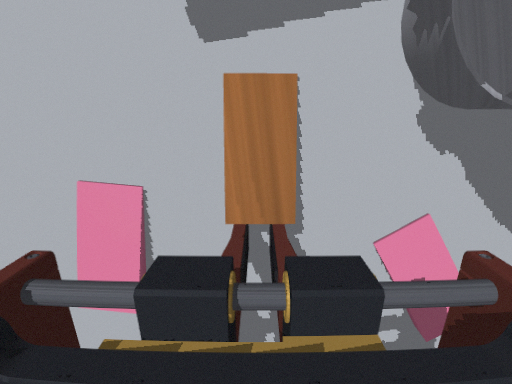

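arm_command([
  [0,0,-0.007,-0.01],
  [0,0,-0.008,-0.03],
  [0,0,-0.008,-0.03],
  [0,0,-0.008,-0.03],
  [0,0,-0.008,-0.03],
  [0,0,0,0],
])

```text
t: 7.75
ee_pos: [579.7, -160.7, -3.8]
orientation: [1.204, 1.204, -1.195]
ft_force: [-0.1, -0.4, 0.2]
width: 13.9
```

```bash
python3 m.py pics/l.png
```

```text
7.75 [ 579.721 -160.744   -3.84 ] ft [-0.128 -0.384  0.199] w 13.945447817825336 heading 1.5813918887000962
[[223, 73], [226, 223], [233, 223], [234, 229], [248, 223], [284, 229], [284, 223], [294, 223], [296, 74]]
[580.106 -59.96 ] [ 561.901 -149.589] 1.3704033464980294 91.45894488273025
```

View pics/l.png

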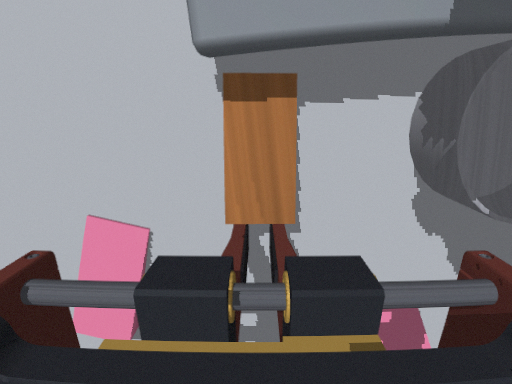

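```bash
python3 - <<'E'
from h import *
np.set_printoptions(suppress=True,precision=1)
for z in (15,25,35): print(z,ray("wrist",[(197,56),(187,0),(400,40)],z)[:,:2].ravel())
im=cv2.imread("pics/l.png"); cv2.imwrite("pics/l_z.png",cv2.resize(im[0:130,170:330],None,fx=4.5,fy=4.5,interpolation=2))
E
```

```text
15 [545.7 -52.8 541.5 -25.2 657.  -42.3]
25 [547.8 -54.8 543.8 -28.9 652.  -44.9]
35 [549.8 -56.7 546.1 -32.5 647.  -47.5]
```

View pics/l_z.png

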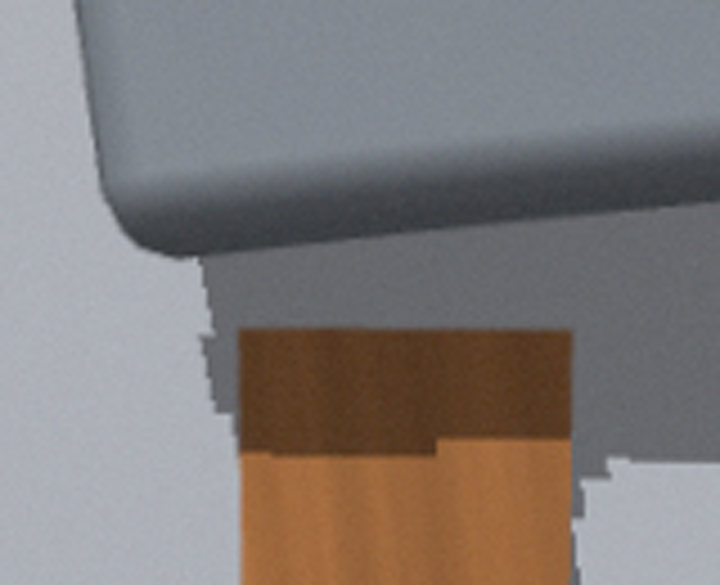

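arm_command([
  [0,0,-0.007,-0.04],
  [0,0,-0.008,-0.03],
  [0,0,-0.008,-0.02],
  [0,0,-0.008,-0.01],
  [0,0,0,0],
])

```text
t: 8.3
ee_pos: [577.6, -127.9, -3.9]
orientation: [1.124, 1.252, -1.116]
ft_force: [-0.2, -0.6, -1.6]
width: 14.0
```

```bash
python3 look.py pics/n.png
```

```text
8.3 [ 577.571 -127.901   -3.908] ft [-0.157 -0.62  -1.581] w 14.014850521933274 heading 1.6885860408828681
```

View pics/n.png

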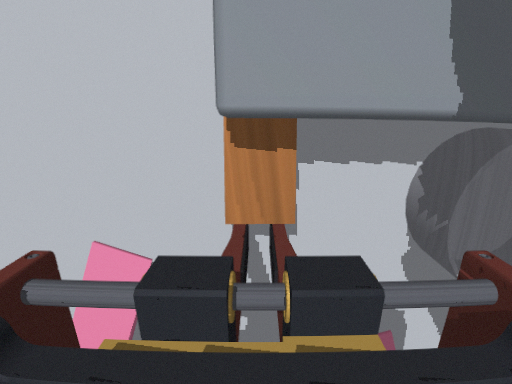

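The wedge is square to the plate and lies under its front-left corner, with about 16 mm to go. I'll push on in small steps, watching the force.

arm_command([
  [0,0.001,-0.004,0],
  [0,0.001,-0.004,0],
  [0,0,-0.003,0],
])

```text
t: 8.65
ee_pos: [578.7, -116.9, -3.9]
orientation: [1.125, 1.251, -1.117]
ft_force: [0.2, -1.0, 1.1]
width: 13.9
```

```bash
python3 st.py
```

```text
8.65 [ 578.706 -116.91    -3.872] ft [ 0.227 -0.969  1.142] w 13.920523850042365 heading 1.6872081634750993
```

arm_command([
  [0,0,-0.002,0],
  [0,0,-0.001,0],
])

```text
t: 8.85
ee_pos: [578.4, -113.5, -3.9]
orientation: [1.125, 1.251, -1.117]
ft_force: [-0.7, -0.1, 0.0]
width: 13.9
```

arm_command([
  [0,0,-0.001,0],
])

```text
t: 8.95
ee_pos: [578.3, -112.6, -3.9]
orientation: [1.125, 1.25, -1.117]
ft_force: [-0.7, -1.0, -0.0]
width: 14.2
```

arm_command([
  [0,0,-0.001,0],
])

```text
t: 9.05
ee_pos: [578.4, -111.9, -3.8]
orientation: [1.125, 1.25, -1.117]
ft_force: [1.4, -3.5, -0.2]
width: 14.1
```

arm_command([
  [0,0,-0.001,0],
])

```text
t: 9.15
ee_pos: [578.5, -111.5, -3.8]
orientation: [1.124, 1.249, -1.117]
ft_force: [0.5, -5.7, -0.1]
width: 13.5
```

arm_command([
  [0,0,-0.001,0],
])

```text
t: 9.25
ee_pos: [578.6, -111.4, -3.7]
orientation: [1.123, 1.248, -1.117]
ft_force: [0.2, -8.0, -1.5]
width: 13.7
```

The force rose sharply to 8 N at the predicted place, so the wedge is snug, and that is still under the 13 N that would shove the microscope. I'll back off straight and look.

arm_command([
  [0,0,0.006,0],
  [0,0,0.02,0],
  [0,0,0.02,0],
  [0,0,0,0],
])

```text
t: 9.65
ee_pos: [584.0, -158.1, -3.4]
orientation: [1.124, 1.249, -1.116]
ft_force: [0.2, -0.5, -0.4]
width: 14.0
```

```bash
python3 m.py pics/o.png
```

```text
9.65 [ 583.981 -158.116   -3.403] ft [ 0.195 -0.548 -0.443] w 13.950166925888142 heading 1.6883546882596148
[[221, 57], [222, 148], [297, 148], [297, 58]]
[571.507 -47.762] [577.662 -98.719] 1.6910086657994179 51.32723000009486
```

View pics/o.png

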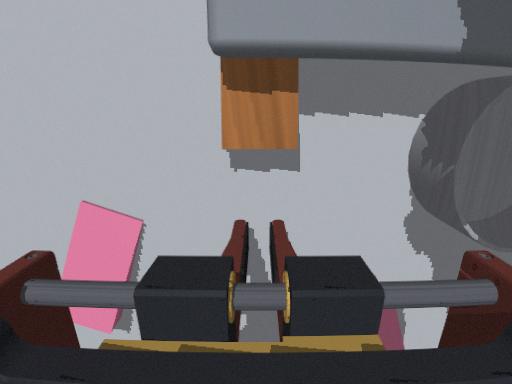

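The wedge is square, centred about 27 mm in from the plate's side edge (the foot is at 25 mm), and its heel is at about (578,−99). I'll rise and close the fingers, then turn so the camera and gripper stay on the robot's side.

arm_command([
  [-0.03,0,0,0],
  [-0.05,0,0,0],
  [-0.04,0,0,-0.14],
  [0,0,0,-0.14],
  [0,0,0,-0.14],
  [0,0,0,-0.14],
  [0,0,0,-0.14],
  [0,0,0,-0.14],
  [0,0,0,-0.14],
  [0,0,0,-0.14],
], hand=0)

```text
t: 10.7
ee_pos: [578.3, -146.8, 119.9]
orientation: [0.227, 1.554, -0.224]
ft_force: [-0.1, -0.4, -0.1]
width: 0.7
```

arm_command([
  [0,0,0,-0.14],
  [0,0,0,-0.14],
  [0,0,0,-0.14],
  [0,0,0,0],
])

```text
t: 11.1
ee_pos: [576.4, -142.4, 119.0]
orientation: [-0.118, 1.565, 0.123]
ft_force: [0.1, 0.2, 0.4]
width: 0.6
```

```bash
python3 look.py pics/p.png; python3 -c "
from h import *
im=ctrl.get_image('scene')[:,:,::-1]; cv2.imwrite('pics/p_s.png',im)
o=ctrl.get_obs();print(cv2.Rodrigues(o['orientation'])[0],o['qpos'])"
```

```text
11.1 [ 576.357 -142.357  119.028] ft [0.114 0.199 0.429] w 0.6474420539563152 heading -2.988131398937341
[[ 0.00215702 -0.14779686  0.98901539]
 [ 0.00339135  0.98901308  0.14778912]
 [-0.99999192  0.00303531  0.00263456]] [-0.26459024  0.49101678  1.76124186  0.00494577  0.88814492 -1.98684133]
```

View pics/p.png

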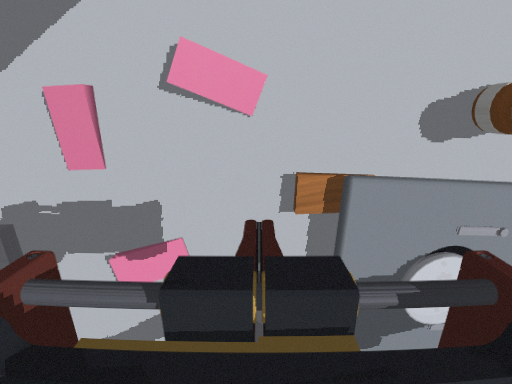

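View pics/p_s.png

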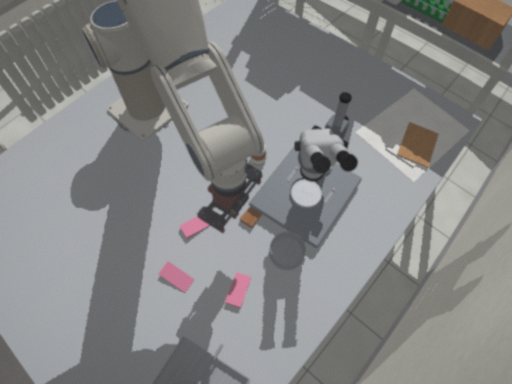

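arm_command([
  [0,0.02,0.002,0],
  [0,0.035,0.003,0],
  [0,0.035,0.003,0],
  [0,0.029,0.002,0],
  [0,0,0,0],
])

```text
t: 11.7
ee_pos: [569.0, -19.4, 119.3]
orientation: [-0.097, 1.566, 0.103]
ft_force: [-0.1, -0.2, 0.4]
width: 0.6
```

```bash
python3 look.py pics/q.png
```

```text
11.7 [568.998 -19.365 119.307] ft [-0.135 -0.181  0.394] w 0.5668965158059143 heading -3.014530571147335
```

View pics/q.png

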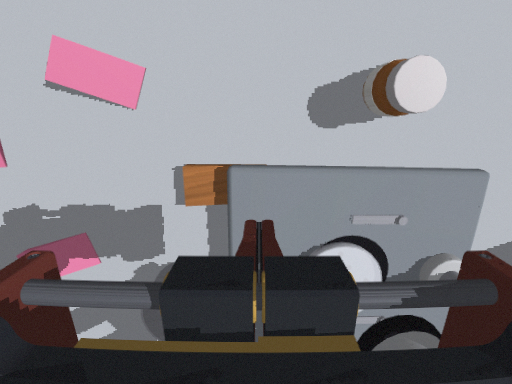

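```bash
python3 - <<'E'
from h import *
np.set_printoptions(suppress=True,precision=1)
im=cv2.imread("pics/q.png"); cv2.imwrite("pics/q_z.png",cv2.resize(im[140:260,160:320],None,fx=5,fy=5,interpolation=2))
P=ray("wrist",[(228.5,164.5),(487,171),(229,250)],30); print(P)
y=P[1]-P[0]; y/=np.hypot(*y[:2]); x=np.array([y[1],-y[0],0]); print(y, P[0]+25*x+28*y)
o=ctrl.get_obs(); R=cv2.Rodrigues(o['orientation'])[0]
print(R.T@(P[0]+25*x+28*y-o['ee_pos']))
E
```

```text
[[545.9 -54.2  30. ]
 [516.7 219.2  30. ]
 [642.1 -44.6  30. ]]
[-0.1  1.   0. ] [567.7 -23.8  30. ]
[89.3 -3.2 -2.2]
```

View pics/q_z.png

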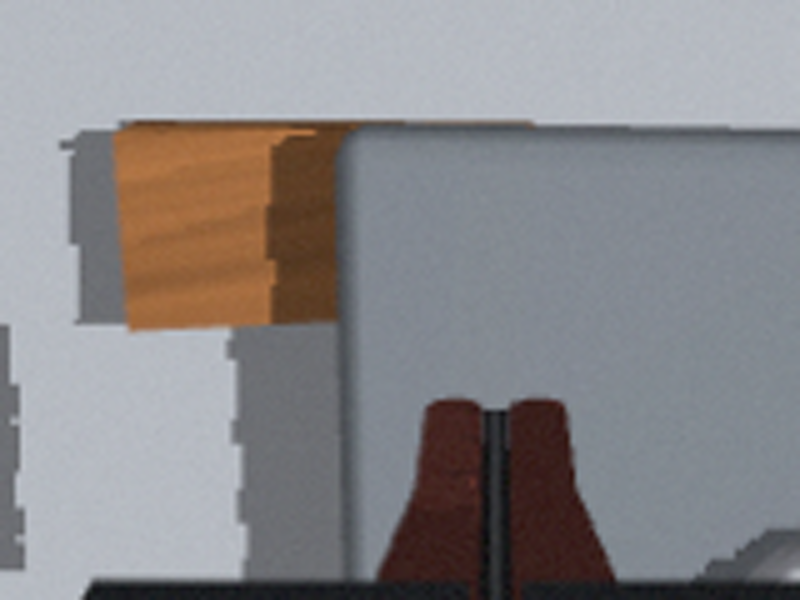

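arm_command([
  [0.03,-0.003,-0.001,0],
  [0.035,0,0,0],
  [0.012,0,0,0],
  [0,0,0,0],
])

```text
t: 12.15
ee_pos: [571.4, -26.0, 42.1]
orientation: [-0.093, 1.561, 0.096]
ft_force: [-0.4, 0.2, 0.2]
width: 0.7
```

```bash
python3 look.py pics/r.png
```

```text
12.15 [571.406 -26.042  42.086] ft [-0.384  0.152  0.2  ] w 0.6885550596275156 heading -3.0217372316211257
```

View pics/r.png

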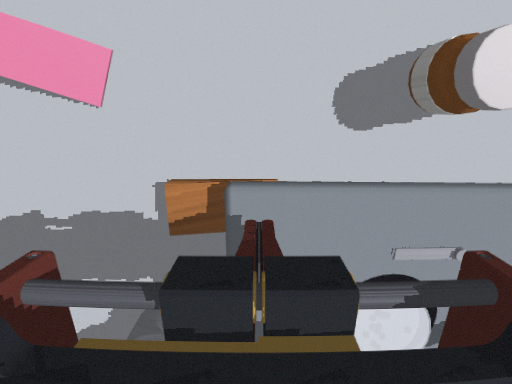

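arm_command([
  [0.006,0.0025,-0.003,0],
  [0.004,0,0,0],
  [0.002,0,0,0],
  [0.001,0,0,0],
])

```text
t: 12.6
ee_pos: [570.8, -24.8, 32.5]
orientation: [-0.092, 1.555, 0.093]
ft_force: [-0.3, -0.2, 0.2]
width: 0.6
```

arm_command([
  [0.002,0,0,0],
  [0.001,0,0,0],
])

```text
t: 12.8
ee_pos: [571.5, -24.7, 30.0]
orientation: [-0.092, 1.554, 0.093]
ft_force: [0.7, 0.4, 0.4]
width: 0.6
```

arm_command([
  [0.001,0.001,-0.003,0],
  [0.002,0,0,0],
])

```text
t: 13.0
ee_pos: [568.4, -24.0, 27.0]
orientation: [-0.092, 1.553, 0.093]
ft_force: [-0.1, -0.3, 0.4]
width: 0.3
```

arm_command([
  [0.0015,0,-0.001,0],
])

```text
t: 13.1
ee_pos: [567.5, -24.1, 25.4]
orientation: [-0.092, 1.553, 0.093]
ft_force: [0.6, 0.6, 1.5]
width: 0.5
```

arm_command([
  [0.001,0,0,0],
])

```text
t: 13.2
ee_pos: [567.2, -24.0, 24.2]
orientation: [-0.092, 1.553, 0.093]
ft_force: [0.2, 0.3, 0.1]
width: 0.3
```

arm_command([
  [0.001,0,0,0],
])

```text
t: 13.3
ee_pos: [567.2, -24.0, 23.0]
orientation: [-0.092, 1.553, 0.093]
ft_force: [0.8, -0.1, 0.6]
width: 0.6
```

arm_command([
  [0.001,0,0,0],
])

```text
t: 13.4
ee_pos: [567.2, -24.0, 21.9]
orientation: [-0.092, 1.553, 0.093]
ft_force: [0.0, 0.3, 1.1]
width: 0.4
```

arm_command([
  [0.001,0,0,0],
])

```text
t: 13.5
ee_pos: [567.3, -24.0, 20.8]
orientation: [-0.092, 1.553, 0.093]
ft_force: [-1.3, 0.3, 3.2]
width: 0.2
```

arm_command([
  [0.001,0,0,0],
])

```text
t: 13.6
ee_pos: [567.3, -24.0, 20.5]
orientation: [-0.092, 1.554, 0.093]
ft_force: [-5.9, -0.1, 19.8]
width: 0.1
```

arm_command([
  [0.001,0,0,0],
])

```text
t: 13.7
ee_pos: [567.3, -24.0, 20.6]
orientation: [-0.092, 1.554, 0.093]
ft_force: [-4.8, 0.2, 15.5]
width: 0.2
```

The plate is stiff and doesn't sink (z stays at 20.5), so it no longer rocks. I'll ease to about 10 N and hold.

arm_command([
  [0.0006,0,0,0],
])

```text
t: 13.8
ee_pos: [567.3, -24.0, 20.8]
orientation: [-0.092, 1.554, 0.093]
ft_force: [-1.7, -0.2, 5.1]
width: 0.4
```

arm_command([
  [0.0006,0,0,0],
  [0.0006,0,0,0],
  [0.0006,0,0,0],
])

```text
t: 14.1
ee_pos: [567.3, -24.0, 20.8]
orientation: [-0.092, 1.554, 0.093]
ft_force: [-1.8, -0.0, 7.1]
width: 0.3
```

arm_command([
  [0.0006,0,0,0],
  [0.0006,0,0,0],
])

```text
t: 14.3
ee_pos: [567.3, -24.0, 20.7]
orientation: [-0.092, 1.554, 0.093]
ft_force: [-3.2, -0.5, 6.9]
width: 0.4
```

arm_command([
  [0.0008,0,0,0],
  [0.0008,0,0,0],
  [0.0008,0,0,0],
  [0.0008,0,0,0],
  [0.0008,0,0,0],
])

```text
t: 14.8
ee_pos: [567.3, -24.0, 20.7]
orientation: [-0.092, 1.554, 0.093]
ft_force: [-3.0, 0.6, 9.9]
width: 0.5
```

arm_command([
  [0.0008,0,0,0],
  [0.0008,0,0,0],
  [0.0008,0,0,0],
  [0.0008,0,0,0],
  [0.0008,0,0,0],
])

```text
t: 15.3
ee_pos: [567.3, -24.0, 20.7]
orientation: [-0.092, 1.554, 0.094]
ft_force: [-2.9, 0.5, 8.8]
width: -0.1
```

I held about 9–10 N for over a second and the plate didn't sink. Now I'll let go, retreat and check.

arm_command([
  [-0.005,0,0,0],
  [-0.02,0,0,0],
  [-0.04,0,0,0],
  [-0.04,0,0,0],
  [0,-0.03,-0.02,0],
  [0,-0.04,-0.03,0],
  [0,-0.04,-0.03,0],
  [0,-0.04,-0.03,0],
  [0,-0.03,-0.02,0],
  [0,0,0,0],
])

```text
t: 16.3
ee_pos: [458.3, -223.9, 131.0]
orientation: [-0.099, 1.547, 0.095]
ft_force: [-0.1, 0.0, 0.8]
width: 0.5
```

```bash
python3 look.py pics/s.png; python3 -c "
from h import *
for n,(x,y) in dict(scene=(190,120),top=(120,120)).items():
  im=ctrl.get_image(n)[:,:,::-1]; cv2.imwrite(f'pics/s_{n}.png',im); cv2.imwrite(f'pics/sz_{n}.png',cv2.resize(im[y:y+150,x:x+200],None,fx=4,fy=4,interpolation=2))
a=cv2.imread('pics/a_top.png');b=cv2.imread('pics/s_top.png'); print(cv2.phaseCorrelate(a[135:225,130:230].mean(2),b[135:225,130:230].mean(2)))
"
```

```text
16.3 [ 458.328 -223.877  131.044] ft [-0.137  0.036  0.786] w 0.49797772729798717 heading -3.0179413528081613
((-0.01540598563281037, 0.01086595962170378), 1.0363800122555196)
```

View pics/sz_scene.png

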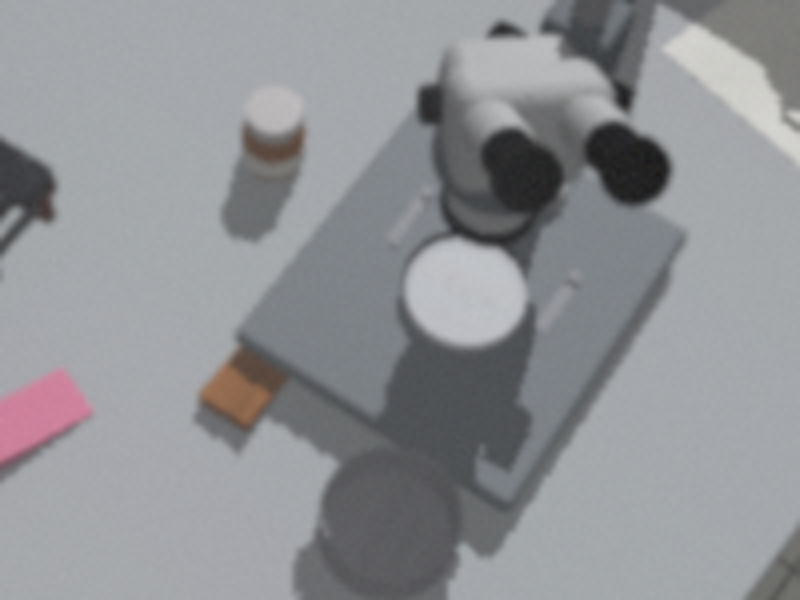

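View pics/s_top.png

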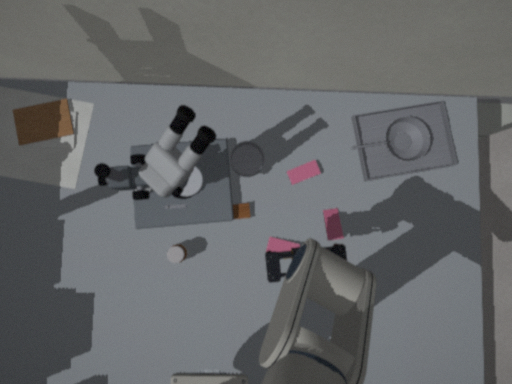

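View pics/s.png

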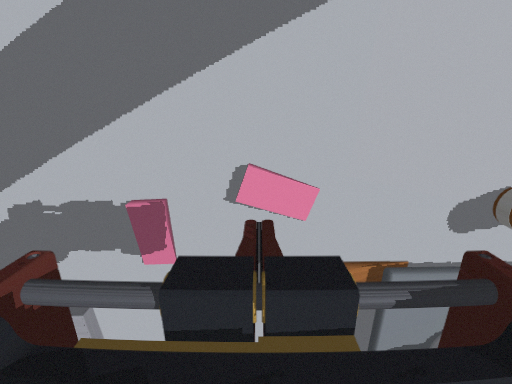

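```bash
python3 - <<'E'
from h import *
np.set_printoptions(suppress=True,precision=1)
a,b,_=wedge("top",(225,195,40,35),cv2.imread("pics/s_top.png")); print(a.tolist()); b=np.array(sorted(b.tolist(),key=lambda p:-p[0])); H=ray("top",b[:2],18).mean(0); print(H)
a,b,_=wedge("scene",(225,200,40,35),cv2.imread("pics/s_scene.png")); b=np.array(sorted(b.tolist(),key=lambda p:-p[1])); print(b,ray("scene",b,18))
ctrl.close_job()
E
```

```text
[[248, 203], [233, 205], [234, 217], [249, 216]]
[578.1 -99.8  18. ]
[[251.5 226.7]
 [240.  219. ]
 [257.7 217.5]
 [246.2 209.8]] [[ 602.8 -100.9   18. ]
 [ 561.  -105.4   18. ]
 [ 596.5  -66.8   18. ]
 [ 554.   -71.    18. ]]
the job is handed in; nothing more can be done
```

The wooden wedge is snug under the short foot. I pressed the corner above it, found it no longer rocks, let go and handed the job in at about 16 s.

- **Wedge:** I pushed it on its heel face with the fingertips, turning it slightly along the way to square it with the base plate. The push rose sharply from about 1 N to 8 N at the expected place. That is below the 13 N that would shove the microscope.
- **Press:** I pressed on the plate above the foot with closed fingertips, at about 7–10 N for a good second. Force peaked at about 20 N for a tenth of a second at first contact. The plate stayed at the same height to within a few tenths of a millimetre.
- **Last checks:** In the top view the microscope has shifted by less than 0.02 pixel from the first picture. The heel was at (578, −99) mm after the push and (578, −100) mm after the press, so the wedge stayed put. By eye, the dish, sieve and jar are where they were, and the arm is clear of everything.
- **What disagreed:** The fingertips did not reach as far as the stated 25 mm ahead of the TCP. Contact with the plate put them about 14 mm behind it. Because of that, my first push passed over the wedge without touching it. I found the true tip height from the camera and the finger shadows, then repeated the push.

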